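# Set up the tapering sled

### The arm

A 6-joint arm with a two-finger parallel gripper is mounted at the origin on a cart in front of the work surface, level with it; the furniture and walls round the work are solid. World frame = base frame: x ahead of the robot, y to its left, z up, the work surface at z = 0. Lengths are in m, angles in degrees, forces in N, time in s.
With the tool pointing down it reaches from about 0.3 to 0.75 m from the base axis. Payload 8.5 kg.
Tool frame: the origin (TCP) lies at the very end of the fingers, on their centre line; the grasp point (between the pads) lies 19 mm behind it (env.hold_point_z is the distance from the TCP to the grasp point, in m); z points along the fingers, y is the line along which they close (so a half turn about z gives the same grasp; the last joint's range is limited). The gripper opens to 85 mm and grips with 20 to 120 N. Pads are 22 mm wide; open, the fingers measure 114 mm over their backs; the gripper's body (76 mm by 85 mm) begins 54 mm behind the grasp point. The pads swing forward as they close: fully open they stand 13 mm farther back than shut.
Start: joints at [-81.778, 21.807, 74.336, -0, 83.858, -12.336], TCP at [0.193, -0.515, 0.231] pointing down, gripper open.
Joint ranges: [-178.18, 178.18], [-50.72, 133.34], [12.68, 142.11], [-81.47, 261.47], [9.98, 163.14], [-165.26, 165.26]. Speed limits (degrees/s): [136.94, 136.94, 180, 180, 180, 180].

### API

Orientations are given as a 3x3 rotation matrix whose columns are the frame's x, y, z axes.
In Python, from rig import env, optics gives the robot as it stands.
- The arm moves only by the shell command python3 -m jog 'ROWS' [OPENING] [FORCE]. ROWS is JSON, a list of rows, each an object with "linear": the shift along the tool's x, y, z in units of 40 mm (1.0 is 40 mm), a list of three; "roll": the turn about the tool's z in units of 5 degrees (1.0 is 5 degrees). A call has 1 to 12 rows; each row shifts and turns the commanded pose from where the row before left it, along the tool's axes as they then stand; what a row does not reach is not made up. A row lasts 1/12 s, in which the tool goes at most 41.7 mm and 7.16 degrees, less where a joint would pass 70% of its speed; a pose out of reach is approached as far as the arm can. A call is refused whole if a number of a shift passes 1 or a number of a turn 1, either way. A call with a gripper value outside its range is refused whole. OPENING is the opening, from -1 (shut) to 1 (fully open), set as the call begins (- or left out, the last holds). The fingers move at their own pace and stop on an object; FORCE is the grip in N (left out, the last holds). Time passes only in rows, so rows that do not move let the fingers close. It gives the time, the measured TCP pose, the force, the opening and the grip force at its end, in the units of the state.
- env.observe(): the state, without advancing time (a new reading comes with each control period).
- optics.get_image(name): name is "side" or "top"; returns the picture (480x640x3 uint8, red, green, blue); there is no depth.
- optics.calibration(name): a dict with "fov_y" (degrees; the focal length in pixels is half the picture's height over the tangent of half this angle, whatever the lens; pixels are square), "cx", "cy" (the principal point, pixels), "T" (4x4, takes a point from camera to world coordinates). Camera axes: x right, y down, z forward; pixel columns grow to the right and rows downward; lengths in m; the calibration is good to about 2 mm. A picture is of the moment at which its call begins. calibration takes no time and is no camera call.
- env.close_job(): hands the job in; it is judged then, once.
The state is a dict: "time_s": time; "q": joint angles; "qvel": joint speeds; "joint_efforts": joint torques, N m; "position": TCP position; "tool_rot": TCP orientation; "ft_force": force on the tool from outside, world axes, zero at the start; "wrist_torque": the same for the moment, N m; "grip_width": finger opening in m; "gripper_force": force on a finger pad.
Only numpy, scipy, OpenCV 4.12 (cv2) and the standard library are available. Lean on these libraries where they do the work, as an engineer would, in place of code of your own. Each camera call takes 0.05 s, during which the arm holds its last target. There are 200 camera calls.

### The job

Set up the tapering sled for the leg blank: lay the four packers flat across the sled, one centred on each pencilled station, in order of thickness, the thinnest next to the stop block and the thickest next to the push knob. Then lay the leg blank lengthwise along the sled's centre line on top of the packers, so that it slopes down to the stop block, its low end close up to the block (at most about 2 cm away), and let go. Leave the block plane and the chisel where they lie.

Things in the scene. Friction and masses are not known exactly. Their poses are not given: they have to be found in the camera images.
- sled: fixed brown wooden sled board on the right-hand table, 140 x 450 mm, 12 mm thick; origin: centre of its underside, y lengthwise, z up. Dark pencil lines across it mark four stations, at y = -120, -40, 40 and 120 mm, crossed by a centre line at x = 0. On it, at y = -195 and 195 mm, are the stop block and a round wooden push knob (34 mm wide, 38 mm high); which end has which varies
- stop_block: fixed dark hardwood stop block with two screws in its top, 80 mm across the sled, 20 mm thick along it, 40 mm high, standing on the sled at one end; origin at the centre of its underside (on the sled's centre line, 195 mm from its middle)
- piece_e: loose packer, thin yellowish wooden slip, 30 x 130 mm and 9 mm thick (x, y, z); origin at the centre of its underside, y along its length. It starts lying flat on the left-hand planer table; take it across its narrow sides (along its x)
- piece_b: loose packer, small pale brown wooden off-cut, 30 x 70 mm and 18 mm thick (x, y, z); origin at the centre of its underside, y along its length. It starts lying flat on the left-hand planer table; take it across its narrow sides (along its x)
- piece_f: loose packer, short red-brown wooden block, 34 x 62 mm and 30 mm thick (x, y, z); origin at the centre of its underside, y along its length. It starts lying flat on the left-hand planer table; take it across its narrow sides (along its x)
- piece_d: loose packer, big light wooden block with clear grain, 60 x 90 mm and 40 mm thick (x, y, z); origin at the centre of its underside, y along its length. It starts lying flat on the left-hand planer table; take it across its narrow sides (along its x)
- leg_blank: loose square leg blank of orange-brown wood, 36 x 36 x 300 mm, 0.14 to 0.28 kg, on the left-hand table behind the packers; origin: centre of its underside, y lengthwise, both ends alike. On the packers it lies about 0.137 rad off level; with its middle 172 mm from the stop block's centre, its underside is there 24 mm above the sled's top
- block_plane: block plane lying left of the packers, 52 x 165 mm, 56 mm high; bystander, leave it alone
- chisel_wide: wide chisel with a wooden handle lying left of the packers, 239 mm long, 26 mm high; bystander, leave it alone
Mind the look-alikes: they are no part of the job. What is shaped like the piece_b but turquoise is not meant.

How it is judged:
By the outcome, as a careful person would: the job done as asked, in the order asked, and still so for the second after the job is handed in, with the robot touching nothing.
It also fails if it takes over 133 s, if anything falls off the work surface, if the arm or the gripper's body presses on something with over 40 N, if the wrist force passes 120 N, or if a joint passes its speed limit or range.

## Working session

There is one attempt and no reset: what is moved stays moved. The work goes in short steps, Python scripts to look and compute and a shell command to move; the robot and the scene stay as the last step left them, time stands still between calls to the robot, and variables do not carry over. Pictures are saved under pics/ and viewed, at most 14 in all, crops included, and the job is handed in when it is done.

```bash
ls; mkdir -p pics; python3 - <<'E'
from rig import env, optics
import cv2
for n in("top","side"):
    im=optics.get_image(n); cv2.imwrite(f"pics/{n}0.png",im[:,:,::-1]); c=optics.calibration(n); print(n,c)
s=env.observe(); print(s)
print(env.hold_point_z)
E
```

```text
pics
top {'fov_y': 56.79406677428379, 'cx': 317.14413844013086, 'cy': 235.76522726508534, 'T': array([[ 0.00937753, -0.99352982,  0.11318372,  0.27324328],
       [-0.99995269, -0.00902482,  0.00362829,  0.0434572 ],
       [-0.00258335, -0.11321239, -0.99356745,  1.52328001],
       [ 0.        ,  0.        ,  0.        ,  1.        ]])}
side {'fov_y': 54.503977073295204, 'cx': 312.5227506510019, 'cy': 239.2048800234851, 'T': array([[-0.8868374 , -0.25433886,  0.38578642, -0.09497267],
       [-0.46181029,  0.45923966, -0.75883476,  1.11428132],
       [ 0.01583274, -0.85112319, -0.52472721,  0.76430512],
       [ 0.        ,  0.        ,  0.        ,  1.        ]])}
{'time_s': 0.1, 'q': array([-8.17764356e+01,  2.18378088e+01,  7.43788477e+01,  5.67498788e-04,
        8.38602470e+01, -1.23372881e+01]), 'qvel': array([ 0.02786207, -0.1348399 , -0.10248638, -0.03277632,  0.06150862,
        0.01096866]), 'joint_efforts': array([ 4.06057676e-03, -4.49218833e+01, -2.31655061e+01, -1.46624616e-04,
        3.73087460e-03, -2.16726886e-05]), 'position': array([ 0.19310872, -0.51469941,  0.23077637]), 'tool_rot': array([[ 9.36300116e-01,  3.51200883e-01, -1.82238936e-04],
       [ 3.51200806e-01, -9.36299218e-01,  1.32982592e-03],
       [ 2.96405864e-04, -1.30911862e-03, -9.99999099e-01]]), 'ft_force': array([-0.61634904,  0.19283066,  0.38833742]), 'wrist_torque': array([-0.00253047,  0.01064764, -0.01069871]), 'gripper_force': 0.0, 'grip_width': 0.08546857208086067}
0.0187
```

View pics/top0.png

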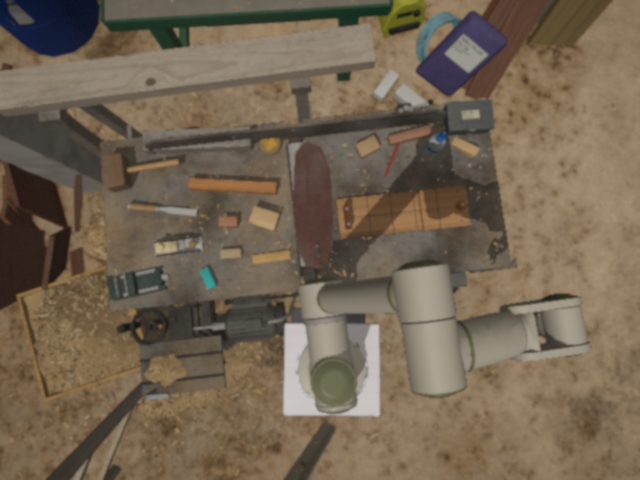

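View pics/side0.png

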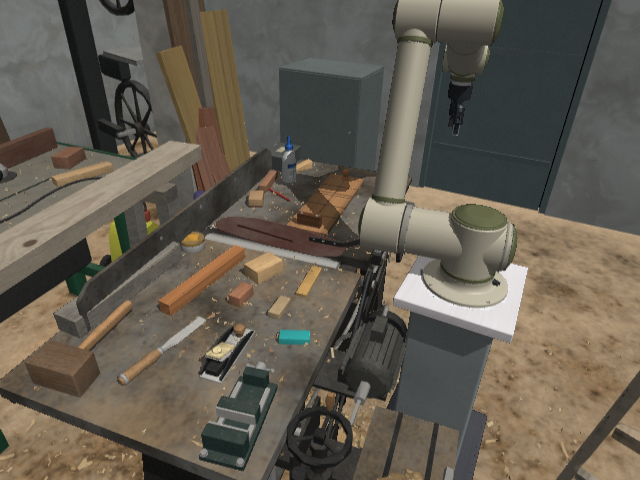

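```bash
cat > h.py <<'E'
import numpy as np, cv2
from rig import env, optics
from scipy.optimize import least_squares
C={n:optics.calibration(n) for n in("top","side")}
def proj(n,P):
    c=C[n];T=c["T"];f=240/np.tan(np.radians(c["fov_y"]/2))
    p=(np.atleast_2d(P)-T[:3,3])@T[:3,:3]
    return p[:,:2]/p[:,2:]*f+[c["cx"],c["cy"]]
def ray(n,uv):
    c=C[n];T=c["T"];f=240/np.tan(np.radians(c["fov_y"]/2))
    d=T[:3,:3]@np.array([(uv[0]-c["cx"])/f,(uv[1]-c["cy"])/f,1]); return T[:3,3],d
def onz(n,uv,z):
    o,d=ray(n,uv); return o+d*(z-o[2])/d[2]
def tri(a,b):
    (o1,d1),(o2,d2)=ray("top",a),ray("side",b)
    s=np.linalg.lstsq(np.c_[d1,-d2],o2-o1,rcond=None)[0]
    p,q=o1+d1*s[0],o2+d2*s[1]; return (p+q)/2,np.linalg.norm(p-q)
def crop(src,dst,x0,y0,x1,y1,k):
    im=cv2.imread(src)[y0:y1,x0:x1]; im=cv2.resize(im,None,fx=k,fy=k,interpolation=cv2.INTER_CUBIC)
    for x in range(x0-x0%10+10,x1,10):
        cv2.line(im,(int((x-x0)*k),0),(int((x-x0)*k),8 if x%50 else 18),(0,255,255),1)
        if x%20==0: cv2.putText(im,str(x),(int((x-x0)*k)-10,24),0,.4,(0,255,255),1)
    for y in range(y0-y0%10+10,y1,10):
        cv2.line(im,(0,int((y-y0)*k)),(8,int((y-y0)*k)),(0,255,255),1)
        if y%20==0: cv2.putText(im,str(y),(10,int((y-y0)*k)+4),0,.4,(0,255,255),1)
    cv2.imwrite(dst,im)
E
python3 - <<'E'
from h import *
crop("pics/top0.png","pics/c1.png",180,170,300,270,6.6)
crop("pics/side0.png","pics/c2.png",150,235,330,345,4.4)
crop("pics/top0.png","pics/c3.png",325,175,480,245,5.1)
crop("pics/side0.png","pics/c4.png",270,150,390,240,6.6)
E
```

```text
(no output)
```

View pics/c1.png

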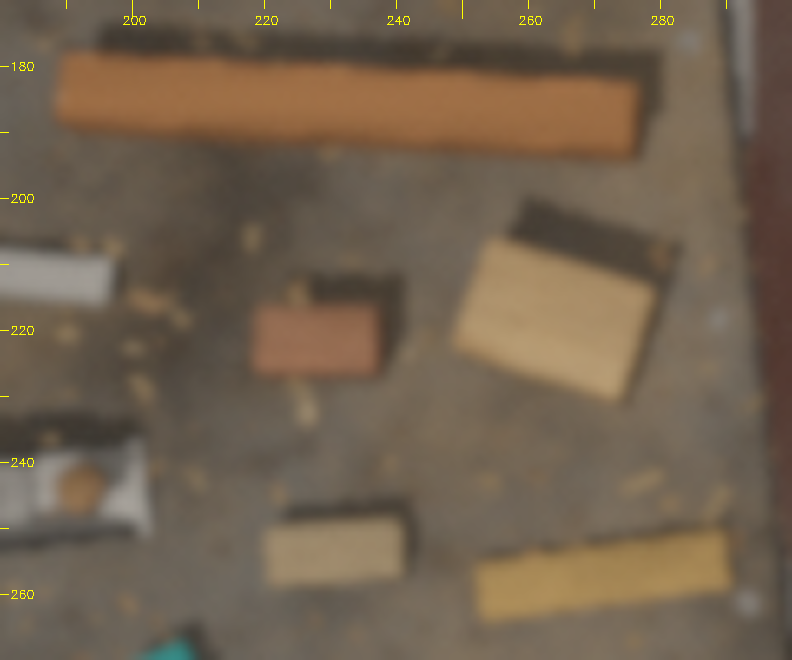

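View pics/c2.png

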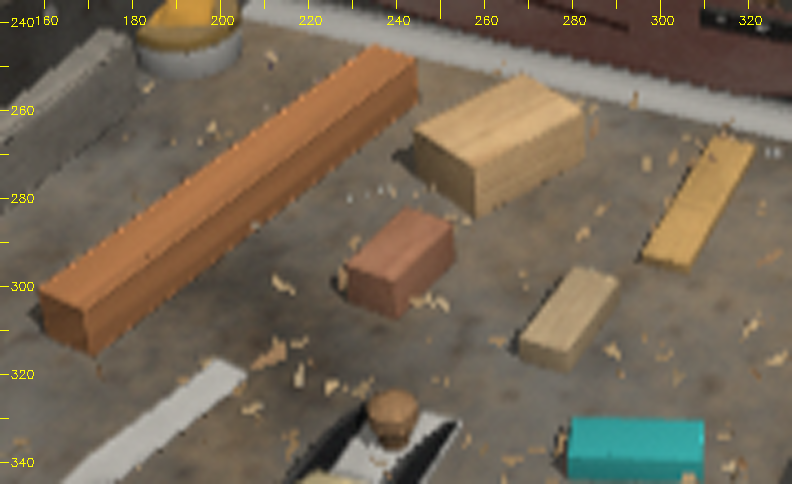

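View pics/c3.png

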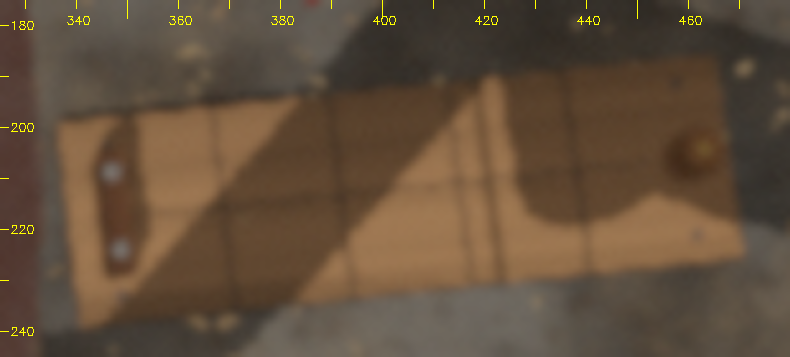

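View pics/c4.png

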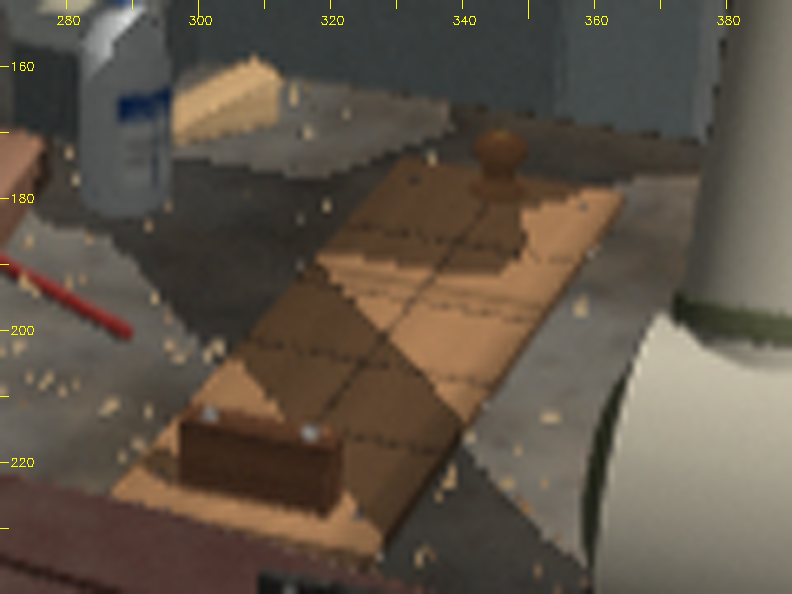

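```bash
cat > fit.py <<'E'
from h import *
# top/side corners ordered: (+x+y),(+x-y),(-x-y),(-x+y) in world sense
D=dict(
leg=(36,300,[(189.1,178.3),(276.5,182.1),(276.5,193.9),(188.6,188.2)],[(159.1,300.9),(234.5,245.2),(244.8,249.1),(171.6,305.5)]),
d=(60,90,[(254.2,205.9),(279.5,213.9),(273.9,230.5),(248.9,222.0)],[(243.9,265),(268.9,251.6),(282.5,260.5),(258,272.5)]),
f=(34,62,[(219.1,215.9),(237.6,216.1),(237.3,226.8),(218.2,226.7)],[(228.9,294.8),(242,282),(253.4,287.7),(240.5,298.9)]),
b=(30,70,[(220.2,250),(240.9,248.3),(241.4,257.1),(220.2,258.8)],[(268.2,312.5),(281.4,295.9),(290.5,299.1),(279.8,314.3)]),
e=(30,130,[(251.8,255.6),(290.2,250.3),(290.9,259.1),(253,264.2)],[(295.9,293.6),(312.5,266.4),(321.4,268.4),(306.8,295.7)]),
sled=(140,450,[(336.2,198.9),(465.4,186.2),(471.3,225),(340.7,239.3)],[(287,224.7),(331.4,173.8),(364.7,178.8),(327.6,233.5)]))
for k,(w,l,t,s) in D.items():
    c=np.array([(w,l),(w,-l),(-w,-l),(-w,l)])/2000
    def P(p):
        a=p[3];R=np.array([[np.cos(a),-np.sin(a)],[np.sin(a),np.cos(a)]]); return np.c_[c@R.T+p[:2],np.full(4,p[2])]
    def r(p): return np.r_[(proj("top",P(p))-t-0)*3.4/2.2,(proj("side",P(p))-s)].ravel()
    p0=np.r_[np.mean([onz("top",u,.02) for u in t],0)[:2],.02,0]
    q=least_squares(r,p0,loss="soft_l1")
    tr=[tri(a,b) for a,b in zip(t,s)]
    print(k,"xyz",q.x[:3].round(4),"yaw",np.degrees(q.x[3]).round(1),"maxres",abs(r(q.x)).max().round(1),"rms",np.sqrt(np.mean(r(q.x)**2)).round(2),"tri",np.mean([a for a,_ in tr],0).round(4),"gap",np.max([g for _,g in tr]).round(4))
    a=proj("top",P(q.x))-t; b=proj("side",P(q.x))-s; print("  mean res",a.mean(0).round(1),b.mean(0).round(1))
    if k=="sled":
        a=q.x[3]; u=np.array([-np.sin(a),np.cos(a)])
        for y in(.12,.04,-.04,-.12,.195):
            p=np.r_[q.x[:2]+u*y,q.x[2]]; print(y,p.round(4),proj("top",p).round(1),proj("side",p).round(1))
E
python3 fit.py
```

```text
leg xyz [0.6152 0.3409 0.0298] yaw -2.2 maxres 2.2 rms 0.79 tri [0.6151 0.341  0.0296] gap 0.007
  mean res [-0.1 -0.4] [0.4 0. ]
d xyz [0.5029 0.2299 0.0334] yaw -17.3 maxres 1.1 rms 0.59 tri [0.5032 0.2301 0.0336] gap 0.0043
  mean res [-0.1 -0.3] [0.7 0.2]
f xyz [0.4917 0.3538 0.0243] yaw 0.1 maxres 1.7 rms 0.78 tri [0.4918 0.3541 0.0238] gap 0.0039
  mean res [-0.1 -0.3] [ 0.5 -0.1]
b xyz [0.3824 0.3439 0.0117] yaw 4.9 maxres 1.5 rms 0.61 tri [0.3827 0.344  0.0119] gap 0.0047
  mean res [-0.1 -0.2] [0.6 0.2]
e xyz [0.3718 0.2055 0.0022] yaw 8.4 maxres 1.4 rms 0.57 tri [0.3722 0.2056 0.0021] gap 0.0055
  mean res [-0.2 -0.3] [0.7 0.1]
sled xyz [ 0.5306 -0.2482  0.0087] yaw 6.6 maxres 1.0 rms 0.45 tri [ 0.531  -0.2484  0.0081] gap 0.0036
  mean res [-0.  -0.1] [ 0.3 -0.1]
0.12 [ 0.5168 -0.129   0.0087] [[368.9 215.8]] [[318.3 214.5]]
0.04 [ 0.526  -0.2084  0.0087] [[391.9 213.3]] [[326.2 204.5]]
-0.04 [ 0.5352 -0.2879  0.0087] [[414.9 210.9]] [[333.5 195.1]]
-0.12 [ 0.5445 -0.3674  0.0087] [[437.9 208.5]] [[340.3 186.5]]
0.195 [ 0.5081 -0.0545  0.0087] [[347.3 218.1]] [[310.3 224.8]]
```

```bash
sed -i 's/for k,(w,l,t,s) in D.items():/for k,(w,l,t,s) in D.items():\n    t=np.array(t)-.5; s=np.array(s)-.5/' fit.py; python3 fit.py | grep -v "^ "
cat > plan.py <<'E'
import sys, numpy as np
from rig import env
s=env.observe(); R=s["tool_rot"]; p=s["position"]; th=np.degrees(np.arctan2(R[1,0],R[0,0]))
print("t",round(s["time_s"],2),"p",p.round(4),"th",th.round(2),"grip",round(s["grip_width"],4),round(float(s["gripper_force"]),1),"f",s["ft_force"].round(1),"q",s["q"].round(0))
if len(sys.argv)>1:
    x,y,z,t=map(float,sys.argv[1:5]); d=(np.array([x,y,z])-p)
    T=np.radians(t); Rt=np.array([[np.cos(T),np.sin(T),0],[np.sin(T),-np.cos(T),0],[0,0,-1]])
    print("now-axes",(R.T@d/.04).round(2),"after-turn axes",(Rt.T@d/.04).round(2),"roll",round((th-t)/5,2))
E
python3 plan.py 0.503 0.230 0.231 72.7; python3 plan.py 0.503 -0.2 0.231 72.7
```

```text
leg xyz [0.6162 0.3421 0.0319] yaw -2.2 maxres 2.2 rms 0.76 tri [0.616  0.3422 0.0317] gap 0.0064
d xyz [0.504  0.2313 0.0356] yaw -17.3 maxres 1.1 rms 0.53 tri [0.5043 0.2314 0.0358] gap 0.0037
f xyz [0.4928 0.355  0.0264] yaw 0.3 maxres 1.7 rms 0.74 tri [0.4929 0.3552 0.0258] gap 0.0031
b xyz [0.3837 0.3451 0.0138] yaw 5.0 maxres 1.3 rms 0.54 tri [0.3839 0.3451 0.014 ] gap 0.0039
e xyz [0.3731 0.2069 0.0044] yaw 8.4 maxres 1.3 rms 0.49 tri [0.3735 0.207  0.0043] gap 0.0049
sled xyz [ 0.5319 -0.2461  0.0111] yaw 6.7 maxres 1.1 rms 0.43 tri [ 0.5322 -0.2462  0.0108] gap 0.0036
0.12 [ 0.518  -0.1269  0.0111] [[368.4 215.3]] [[317.8 214.1]]
0.04 [ 0.5273 -0.2064  0.0111] [[391.4 212.9]] [[325.7 204. ]]
-0.04 [ 0.5365 -0.2858  0.0111] [[414.5 210.4]] [[333.  194.7]]
-0.12 [ 0.5458 -0.3653  0.0111] [[437.5 208. ]] [[339.7 186. ]]
0.195 [ 0.5093 -0.0524  0.0111] [[346.8 217.6]] [[309.7 224.3]]
t 0.1 p [ 0.1931 -0.5147  0.2308] th 20.56 grip 0.0855 0.0 f [-0.6  0.2  0.4] q [-82.  22.  74.   0.  84. -12.]
now-axes [ 13.79 -14.71   0.02] after-turn axes [ 2.008e+01  1.860e+00 -1.000e-02] roll -10.43
t 0.1 p [ 0.1931 -0.5147  0.2308] th 20.56 grip 0.0855 0.0 f [-0.6  0.2  0.4] q [-82.  22.  74.   0.  84. -12.]
now-axes [10.02 -4.65  0.  ] after-turn axes [ 9.82  5.06 -0.01] roll -10.43
```

```bash
python3 -m jog '[{"linear":[0.91,-0.42,0],"roll":0},{"linear":[0.91,-0.42,0],"roll":0},{"linear":[0.91,-0.42,0],"roll":0},{"linear":[0.91,-0.42,0],"roll":0},{"linear":[0.91,-0.42,0],"roll":0},{"linear":[0.91,-0.42,0],"roll":0},{"linear":[0.91,-0.42,0],"roll":0},{"linear":[0.91,-0.42,0],"roll":0},{"linear":[0.91,-0.42,0],"roll":0},{"linear":[0.91,-0.42,0],"roll":0},{"linear":[0.91,-0.42,0],"roll":0}]' 1 40
python3 -m jog '[{"linear":[0,0,0],"roll":-1},{"linear":[0,0,0],"roll":-1},{"linear":[0,0,0],"roll":-1},{"linear":[0,0,0],"roll":-1},{"linear":[0,0,0],"roll":-1},{"linear":[0,0,0],"roll":-1},{"linear":[0,0,0],"roll":-1},{"linear":[0,0,0],"roll":-1},{"linear":[0,0,0],"roll":-1},{"linear":[0,0,0],"roll":-1},{"linear":[0,0,0],"roll":-0.43},{"linear":[0,0,0],"roll":0}]'
python3 plan.py 0.504 0.2313 0.10 72.7
```

```text
time_s: 1.02
position: [0.5041, -0.1995, 0.2311]
tool_rot: [[0.936, 0.351, -0.0], [0.351, -0.936, 0.0], [-0.0, -0.0, -1.0]]
ft_force: [0.3, -0.6, -0.5]
grip_width: 0.0856
gripper_force: 0.0
time_s: 2.02
position: [0.503, -0.2012, 0.231]
tool_rot: [[0.296, 0.955, -0.001], [0.955, -0.296, 0.0], [0.0, -0.001, -1.0]]
ft_force: [0.6, 0.0, -0.2]
grip_width: 0.0855
gripper_force: 0.0
t 2.02 p [ 0.503  -0.2012  0.231 ] th 72.78 grip 0.0855 0.0 f [ 0.6  0.  -0.2] q [-34.  21.  76.   0.  83. -17.]
now-axes [10.34 -3.17  3.28] after-turn axes [10.33 -3.19  3.27] roll 0.02
```

```bash
python3 -m jog '[{"linear":[0.94,-0.29,0],"roll":0},{"linear":[0.94,-0.29,0],"roll":0},{"linear":[0.94,-0.29,0],"roll":0},{"linear":[0.94,-0.29,0],"roll":0},{"linear":[0.94,-0.29,0],"roll":0},{"linear":[0.94,-0.29,0],"roll":0},{"linear":[0.94,-0.29,0],"roll":0},{"linear":[0.94,-0.29,0.5],"roll":0},{"linear":[0.94,-0.29,0],"roll":0},{"linear":[0.94,-0.29,0.2],"roll":0},{"linear":[0.94,-0.27,0.2],"roll":0},{"linear":[0,0,0.6],"roll":0}]'
python3 -m jog '[{"linear":[0,0,0.9],"roll":0},{"linear":[0,0,0.9],"roll":0},{"linear":[0,0,0],"roll":0}]'
python3 plan.py 0.504 0.2313 0 72.7
python3 - <<'E'
from h import *
s=env.observe()
im=optics.get_image("side"); cv2.imwrite("pics/s1.png",im[:,:,::-1])
print(proj("side",s["position"]),proj("top",s["position"]),proj("side",s["position"]+s["tool_rot"]@np.array([[0,0],[.0427,-.0427],[-.013,-.013]])[:,0]),proj("side",s["position"]+s["tool_rot"]@np.array([0,-.0427,-.013])))
crop("pics/s1.png","pics/c5.png",200,200,340,300,5.6)
E
```

```text
time_s: 3.02
position: [0.5054, 0.235, 0.1741]
tool_rot: [[0.294, 0.956, 0.005], [0.956, -0.294, 0.003], [0.004, 0.004, -1.0]]
ft_force: [0.9, -0.4, -0.6]
grip_width: 0.0856
gripper_force: 0.0
time_s: 3.27
position: [0.5016, 0.2285, 0.0945]
tool_rot: [[0.298, 0.954, -0.012], [0.955, -0.298, -0.003], [-0.006, -0.01, -1.0]]
ft_force: [-0.8, 0.9, -0.5]
grip_width: 0.0854
gripper_force: 0.0
t 3.27 p [0.5016 0.2285 0.0945] th 72.65 grip 0.0854 0.0 f [-0.8  0.9 -0.5] q [12. 30. 85. -0. 65. 30.]
now-axes [0.1  0.06 2.36] after-turn axes [0.08 0.04 2.36] roll -0.01
[[263.97445258 243.50933741]] [[262.11846094 215.25908045]] [[253.62998383 233.58744131]] [[274.25613896 245.43574916]]
```

View pics/c5.png

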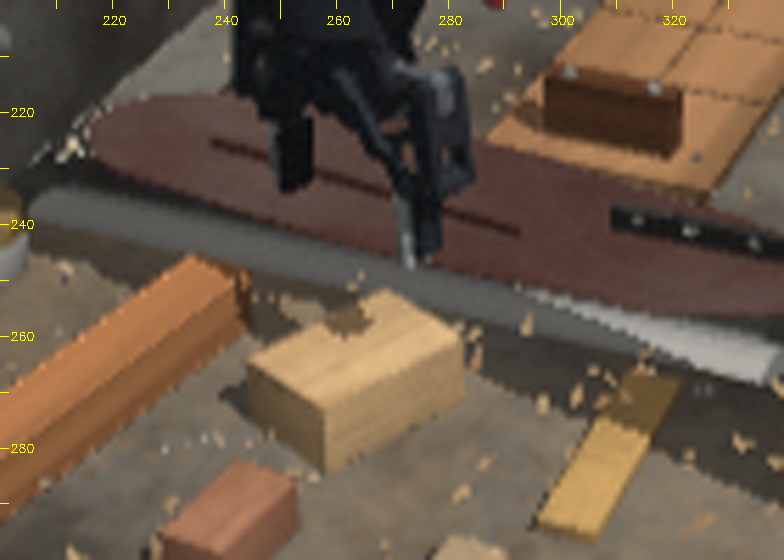

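```bash
python3 -m jog '[{"linear":[0.08,0.04,0.6],"roll":0},{"linear":[0,0,0.6],"roll":0},{"linear":[0,0,0.6],"roll":0},{"linear":[0,0,0.5],"roll":0},{"linear":[0,0,0],"roll":0},{"linear":[0,0,0],"roll":0}]'; python3 plan.py 0.504 0.2313 0.0 72.7
python3 -m jog '[{"linear":[0,0,0],"roll":0},{"linear":[0,0,0],"roll":0},{"linear":[0,0,0],"roll":0},{"linear":[0,0,0],"roll":0},{"linear":[0,0,0],"roll":0},{"linear":[0,0,0],"roll":0},{"linear":[0,0,0],"roll":0},{"linear":[0,0,0],"roll":0}]' -1 40
```

```text
time_s: 3.82
position: [0.5085, 0.2317, 0.01]
tool_rot: [[0.298, 0.955, 0.001], [0.955, -0.298, 0.0], [0.001, 0.001, -1.0]]
ft_force: [1.0, 0.5, 0.2]
grip_width: 0.0854
gripper_force: 0.0
t 3.82 p [0.5085 0.2317 0.01  ] th 72.66 grip 0.0854 0.0 f [1.  0.5 0.2] q [12. 37. 89.  0. 54. 30.]
now-axes [-0.04 -0.1   0.25] after-turn axes [-0.04 -0.1   0.25] roll -0.01
time_s: 4.48
position: [0.5082, 0.2319, 0.0106]
tool_rot: [[0.297, 0.955, 0.003], [0.955, -0.297, 0.001], [0.002, 0.002, -1.0]]
ft_force: [-2.0, 0.0, 8.4]
grip_width: 0.0593
gripper_force: 42.6
```

```bash
python3 -m jog '[{"linear":[0,0,-0.5],"roll":0},{"linear":[0,0,-1],"roll":0},{"linear":[0,0,-1],"roll":0},{"linear":[0,0,-1],"roll":0},{"linear":[0,0,-0.3],"roll":0},{"linear":[0,0,0],"roll":0},{"linear":[0,0,0],"roll":0}]'; python3 plan.py 0.5458 -0.3653 0.15 6.7
```

```text
time_s: 5.07
position: [0.5073, 0.2316, 0.1609]
tool_rot: [[0.297, 0.955, 0.001], [0.955, -0.297, 0.0], [0.001, 0.001, -1.0]]
ft_force: [0.0, 0.0, -3.5]
grip_width: 0.0596
gripper_force: 45.1
t 5.07 p [0.5073 0.2316 0.1609] th 72.7 grip 0.0596 45.1 f [ 0.   0.  -3.5] q [12. 26. 80. -0. 74. 30.]
now-axes [-13.96   5.36   0.27] after-turn axes [-0.78 14.93  0.27] roll 13.2
```

```bash
python3 -m jog '[{"linear":[0,0,0],"roll":1},{"linear":[0,0,0],"roll":1},{"linear":[0,0,0],"roll":1},{"linear":[0,0,0],"roll":1},{"linear":[0,0,0],"roll":1},{"linear":[0,0,0],"roll":1},{"linear":[0,0,0],"roll":1},{"linear":[0,0,0],"roll":1},{"linear":[0,0,0],"roll":1},{"linear":[0,0,0],"roll":1},{"linear":[0,0,0],"roll":1},{"linear":[0,0,0],"roll":1}]'
python3 -m jog '[{"linear":[0,0,0],"roll":1},{"linear":[-0.05,0.8,0],"roll":0.2},{"linear":[-0.05,0.98,0],"roll":0},{"linear":[-0.05,0.98,0],"roll":0},{"linear":[-0.05,0.98,0],"roll":0},{"linear":[-0.05,0.98,0],"roll":0},{"linear":[-0.05,0.98,0],"roll":0},{"linear":[-0.05,0.98,0],"roll":0},{"linear":[-0.05,0.98,0],"roll":0},{"linear":[-0.05,0.98,0],"roll":0},{"linear":[-0.05,0.98,0],"roll":0},{"linear":[-0.05,0.98,0],"roll":0}]'
python3 -m jog '[{"linear":[-0.05,0.9,0],"roll":0},{"linear":[-0.05,0.9,0],"roll":0},{"linear":[-0.05,0.9,0],"roll":0},{"linear":[-0.05,0.9,0],"roll":0},{"linear":[0,0.4,0],"roll":0},{"linear":[0,0,0],"roll":0},{"linear":[0,0,0],"roll":0},{"linear":[0,0,0],"roll":0}]'
python3 plan.py 0.5458 -0.3653 0.03 6.7
```

```text
time_s: 6.07
position: [0.5066, 0.2314, 0.1583]
tool_rot: [[0.976, 0.216, -0.004], [0.216, -0.976, -0.001], [-0.004, 0.0, -1.0]]
ft_force: [0.3, 0.2, -1.5]
grip_width: 0.0594
gripper_force: 44.9
time_s: 7.07
position: [0.5347, -0.1936, 0.1583]
tool_rot: [[0.993, 0.116, -0.003], [0.116, -0.993, 0.002], [-0.003, -0.003, -1.0]]
ft_force: [1.0, -0.0, -1.8]
grip_width: 0.0594
gripper_force: 44.9
time_s: 7.73
position: [0.5461, -0.3506, 0.159]
tool_rot: [[0.993, 0.117, -0.002], [0.117, -0.993, 0.002], [-0.002, -0.003, -1.0]]
ft_force: [-0.4, 1.0, -1.9]
grip_width: 0.0597
gripper_force: 44.9
t 7.73 p [ 0.5461 -0.3506  0.159 ] th 6.73 grip 0.0597 44.9 f [-0.4  1.  -1.9] q [-43.  35.  64.   0.  82.  40.]
now-axes [-0.04  0.37  3.22] after-turn axes [-0.05  0.36  3.22] roll 0.01
```

```bash
python3 -m jog '[{"linear":[-0.05,0.36,0],"roll":0},{"linear":[0,0,0.8],"roll":0},{"linear":[0,0,0.8],"roll":0},{"linear":[0,0,0.8],"roll":0},{"linear":[0,0,0.5],"roll":0},{"linear":[0,0,0.15],"roll":0},{"linear":[0,0,0],"roll":0},{"linear":[0,0,0],"roll":0}]'; python3 plan.py 0.5458 -0.3653 0.03 6.7
python3 -m jog '[{"linear":[0,0,0.08],"roll":0},{"linear":[0,0,0],"roll":0}]' | grep -E "pos|ft"
python3 -m jog '[{"linear":[0,0,0.05],"roll":0},{"linear":[0,0,0],"roll":0}]' | grep -E "pos|ft"
python3 -c "
from h import *
im=optics.get_image('side'); cv2.imwrite('pics/s2.png',im[:,:,::-1]); crop('pics/s2.png','pics/c6.png',280,140,380,240,6)"
```

```text
time_s: 8.4
position: [0.5468, -0.366, 0.0396]
tool_rot: [[0.993, 0.118, 0.001], [0.118, -0.993, -0.001], [0.001, 0.001, -1.0]]
ft_force: [0.2, -1.3, -2.0]
grip_width: 0.0595
gripper_force: 44.8
t 8.4 p [ 0.5468 -0.366   0.0396] th 6.76 grip 0.0595 44.8 f [ 0.2 -1.3 -2. ] q [-44.  42.  70.   0.  67.  39.]
now-axes [-0.02 -0.02  0.24] after-turn axes [-0.02 -0.02  0.24] roll 0.01
position: [0.5466, -0.3665, 0.0364]
ft_force: [0.7, 0.4, -1.8]
position: [0.5462, -0.3664, 0.0336]
ft_force: [-0.1, 0.4, -2.2]
```

View pics/c6.png

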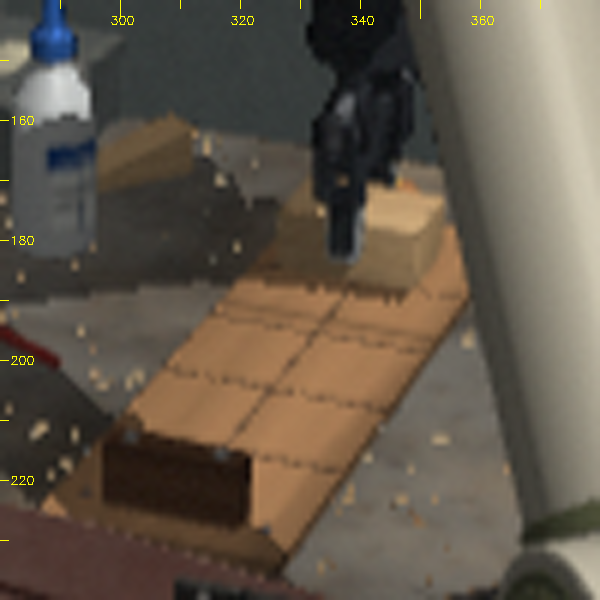

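```bash
for i in 1; do python3 -m jog '[{"linear":[0,0,0.05],"roll":0},{"linear":[0,0,0],"roll":0}]' | grep -E "pos|ft"
python3 -m jog '[{"linear":[0,0,0.05],"roll":0},{"linear":[0,0,0],"roll":0}]' | grep -E "pos|ft"
python3 -m jog '[{"linear":[0,0,0.04],"roll":0},{"linear":[0,0,0],"roll":0}]' | grep -E "pos|ft"
python3 -m jog '[{"linear":[0,0,0.04],"roll":0},{"linear":[0,0,0],"roll":0}]' | grep -E "pos|ft"; done
```

```text
position: [0.5461, -0.3663, 0.031]
ft_force: [-0.7, 0.9, -1.6]
position: [0.546, -0.3663, 0.0288]
ft_force: [0.4, 0.6, -1.3]
position: [0.546, -0.3663, 0.0273]
ft_force: [0.3, -0.1, -2.3]
position: [0.5461, -0.3663, 0.0258]
ft_force: [1.5, -0.0, -1.2]
```

```bash
python3 -m jog '[{"linear":[0,0,0.03],"roll":0},{"linear":[0,0,0],"roll":0}]' | grep -E "pos|ft"
python3 -m jog '[{"linear":[0,0,0.03],"roll":0},{"linear":[0,0,0],"roll":0}]' | grep -E "pos|ft"
```

```text
position: [0.5461, -0.3663, 0.0246]
ft_force: [-0.6, 0.3, -1.3]
position: [0.5461, -0.3663, 0.0235]
ft_force: [1.0, 0.2, -1.7]
```

```bash
python3 -m jog '[{"linear":[0,0,0.03],"roll":0},{"linear":[0,0,0],"roll":0}]' | grep -E "pos|ft"
python3 -m jog '[{"linear":[0,0,0.03],"roll":0},{"linear":[0,0,0],"roll":0}]' | grep -E "pos|ft"
```

```text
position: [0.5462, -0.3665, 0.0227]
ft_force: [-0.4, 0.0, -0.6]
position: [0.5462, -0.3664, 0.0226]
ft_force: [-4.4, 3.0, 9.0]
```

```bash
python3 -m jog '[{"linear":[0,0,0],"roll":0},{"linear":[0,0,0],"roll":0},{"linear":[0,0,0],"roll":0},{"linear":[0,0,0],"roll":0}]' 0.7
python3 -m jog '[{"linear":[0,0,-0.3],"roll":0},{"linear":[0,0,-0.8],"roll":0},{"linear":[0,0,-0.9],"roll":0},{"linear":[0,0,-0.9],"roll":0},{"linear":[0,0,-0.3],"roll":0},{"linear":[0,0,0],"roll":0},{"linear":[0,0,0],"roll":0}]'
python3 plan.py 0.4928 0.355 0.15 90.3
```

```text
time_s: 10.45
position: [0.5462, -0.3663, 0.021]
tool_rot: [[0.993, 0.117, -0.0], [0.117, -0.993, 0.0], [-0.0, -0.0, -1.0]]
ft_force: [0.5, 0.5, -0.3]
grip_width: 0.0726
gripper_force: 0.0
time_s: 11.03
position: [0.5462, -0.3664, 0.1501]
tool_rot: [[0.993, 0.117, 0.001], [0.117, -0.993, -0.001], [0.001, 0.001, -1.0]]
ft_force: [-0.2, 0.5, -1.6]
grip_width: 0.0728
gripper_force: 0.0
t 11.03 p [ 0.5462 -0.3664  0.1501] th 6.71 grip 0.0728 0.0 f [-0.2  0.5 -1.6] q [-44.  36.  63.   0.  81.  39.]
now-axes [  0.78 -18.07  -0.02] after-turn axes [18.04 -1.24  0.  ] roll -16.72
```

```bash
python3 -m jog '[{"linear":[0.04,-1,0],"roll":0},{"linear":[0.04,-1,0],"roll":0},{"linear":[0.04,-1,0],"roll":0},{"linear":[0.04,-1,0],"roll":0},{"linear":[0.04,-1,0],"roll":0},{"linear":[0.04,-1,0],"roll":0},{"linear":[0.04,-1,0],"roll":0},{"linear":[0.04,-1,0],"roll":0},{"linear":[0.04,-1,0],"roll":0},{"linear":[0.04,-1,0],"roll":0},{"linear":[0.04,-1,0],"roll":0},{"linear":[0.04,-1,0],"roll":0}]' 0.7 | head -2
python3 -m jog '[{"linear":[0.04,-1,0],"roll":0},{"linear":[0.04,-1,0],"roll":0},{"linear":[0.04,-1,0],"roll":0},{"linear":[0.04,-1,0],"roll":0},{"linear":[0.04,-1,0],"roll":0},{"linear":[0.04,-1,0],"roll":0},{"linear":[0,0,0],"roll":-1},{"linear":[0,0,0],"roll":-1},{"linear":[0,0,0],"roll":-1},{"linear":[0,0,0],"roll":-1},{"linear":[0,0,0],"roll":-1},{"linear":[0,0,0],"roll":-1}]' | head -2
python3 -m jog '[{"linear":[0,0,0],"roll":-1},{"linear":[0,0,0],"roll":-1},{"linear":[0,0,0],"roll":-1},{"linear":[0,0,0],"roll":-1},{"linear":[0,0,0],"roll":-1},{"linear":[0,0,0],"roll":-1},{"linear":[0,0,0],"roll":-1},{"linear":[0,0,0],"roll":-1},{"linear":[0,0,0],"roll":-1},{"linear":[0,0,0],"roll":-1},{"linear":[0,0,0],"roll":-0.72},{"linear":[0,0,0],"roll":0}]' | head -2
python3 plan.py 0.496 0.355 0.008 90.3
```

```text
time_s: 12.03
position: [0.5079, 0.1145, 0.1479]
time_s: 13.03
position: [0.4899, 0.3518, 0.1475]
time_s: 14.03
position: [0.49, 0.3517, 0.1476]
t 14.03 p [0.49   0.3517 0.1476] th 90.43 grip 0.0725 0.0 f [-1.4  0.   0. ] q [24. 31. 73. -0. 76. 24.]
now-axes [0.09 0.16 3.49] after-turn axes [0.08 0.15 3.49] roll 0.03
```

```bash
python3 -m jog '[{"linear":[0.08,0.15,0.5],"roll":0},{"linear":[0,0,0.9],"roll":0},{"linear":[0,0,0.9],"roll":0},{"linear":[0,0,0.9],"roll":0},{"linear":[0,0,0.3],"roll":0},{"linear":[0,0,0],"roll":0},{"linear":[0,0,0],"roll":0},{"linear":[0,0,0],"roll":0}]' 0.7; 
python3 -m jog '[{"linear":[0,0,0],"roll":0},{"linear":[0,0,0],"roll":0},{"linear":[0,0,0],"roll":0},{"linear":[0,0,0],"roll":0},{"linear":[0,0,0],"roll":0},{"linear":[0,0,0],"roll":0},{"linear":[0,0,0],"roll":0},{"linear":[0,0,0],"roll":0}]' -1 40
python3 -m jog '[{"linear":[0,0,-0.5],"roll":0},{"linear":[0,0,-1],"roll":0},{"linear":[0,0,-1],"roll":0},{"linear":[0,0,-1],"roll":0},{"linear":[0,0,-0.1],"roll":0},{"linear":[0,0,0],"roll":0},{"linear":[0,0,0],"roll":0}]';python3 plan.py 0.5365 -0.2858 0.15 6.7
```

```text
time_s: 14.7
position: [0.4972, 0.3556, 0.0103]
tool_rot: [[-0.004, 1.0, 0.001], [1.0, 0.004, 0.001], [0.001, 0.001, -1.0]]
ft_force: [0.4, 0.4, 0.6]
grip_width: 0.0723
gripper_force: 0.0
time_s: 15.37
position: [0.497, 0.3555, 0.0103]
tool_rot: [[-0.005, 1.0, 0.001], [1.0, 0.005, 0.001], [0.001, 0.001, -1.0]]
ft_force: [-1.4, -0.1, 6.4]
grip_width: 0.0334
gripper_force: 41.6
time_s: 15.95
position: [0.4962, 0.3551, 0.1526]
tool_rot: [[-0.005, 1.0, -0.001], [1.0, 0.005, -0.0], [-0.0, -0.001, -1.0]]
ft_force: [0.0, 0.0, 0.5]
grip_width: 0.033
gripper_force: 40.8
t 15.95 p [0.4962 0.3551 0.1526] th 90.3 grip 0.033 40.8 f [0.  0.  0.5] q [24. 31. 71.  0. 77. 24.]
now-axes [-16.03   0.92   0.07] after-turn axes [-0.87 16.03  0.07] roll 16.72
```

```bash
python3 -m jog '[{"linear":[0,0,0],"roll":1},{"linear":[0,0,0],"roll":1},{"linear":[0,0,0],"roll":1},{"linear":[0,0,0],"roll":1},{"linear":[0,0,0],"roll":1},{"linear":[0,0,0],"roll":1},{"linear":[0,0,0],"roll":1},{"linear":[0,0,0],"roll":1},{"linear":[0,0,0],"roll":1},{"linear":[0,0,0],"roll":1},{"linear":[0,0,0],"roll":1},{"linear":[0,0,0],"roll":1}]' | head -2
python3 -m jog '[{"linear":[0,0,0],"roll":1},{"linear":[0,0,0],"roll":1},{"linear":[0,0,0],"roll":1},{"linear":[0,0,0],"roll":1},{"linear":[0,0,0],"roll":0.72},{"linear":[-0.05,1,0],"roll":0},{"linear":[-0.05,1,0],"roll":0},{"linear":[-0.05,1,0],"roll":0},{"linear":[-0.05,1,0],"roll":0},{"linear":[-0.05,1,0],"roll":0},{"linear":[-0.05,1,0],"roll":0},{"linear":[-0.05,1,0],"roll":0}]' | head -2
python3 -m jog '[{"linear":[-0.06,1,0],"roll":0},{"linear":[-0.06,1,0],"roll":0},{"linear":[-0.06,1,0],"roll":0},{"linear":[-0.06,1,0],"roll":0},{"linear":[-0.06,1,0],"roll":0},{"linear":[-0.06,1,0],"roll":0},{"linear":[-0.06,1,0],"roll":0},{"linear":[-0.06,1,0],"roll":0},{"linear":[-0.04,1,0],"roll":0},{"linear":[0,0,0],"roll":0},{"linear":[0,0,0],"roll":0},{"linear":[0,0,0],"roll":0}]' |head -2
python3 plan.py 0.5365 -0.2858 0.0225 6.7
```

```text
time_s: 16.95
position: [0.4959, 0.3549, 0.1508]
time_s: 17.95
position: [0.5143, 0.0738, 0.1514]
time_s: 18.95
position: [0.5362, -0.2837, 0.1514]
t 18.95 p [ 0.5362 -0.2837  0.1514] th 6.69 grip 0.0332 40.7 f [-0.3  0.6 -0.8] q [-39.  31.  72.   0.  77.  44.]
now-axes [0.01 0.06 3.22] after-turn axes [0.   0.05 3.22] roll -0.0
```

```bash
python3 -m jog '[{"linear":[0.01,0.06,0.6],"roll":0},{"linear":[0,0,0.8],"roll":0},{"linear":[0,0,0.8],"roll":0},{"linear":[0,0,0.6],"roll":0},{"linear":[0,0,0.2],"roll":0},{"linear":[0,0,0.1],"roll":0},{"linear":[0,0,0],"roll":0},{"linear":[0,0,0],"roll":0},{"linear":[0,0,0],"roll":0}]' | grep -E "pos|ft"
python3 -m jog '[{"linear":[0,0,0.05],"roll":0},{"linear":[0,0,0],"roll":0},{"linear":[0,0,0],"roll":0}]' | grep -E "pos|ft"
python3 -m jog '[{"linear":[0,0,0.04],"roll":0},{"linear":[0,0,0],"roll":0},{"linear":[0,0,0],"roll":0}]' | grep -E "pos|ft"
```

```text
position: [0.5382, -0.287, 0.0308]
ft_force: [0.3, -0.5, -0.7]
position: [0.5376, -0.2868, 0.0277]
ft_force: [0.5, -0.7, -0.3]
position: [0.5375, -0.2867, 0.0256]
ft_force: [0.6, -0.3, -0.9]
```

```bash
python3 -m jog '[{"linear":[-0.02,-0.02,0.04],"roll":0},{"linear":[0,0,0],"roll":0},{"linear":[0,0,0],"roll":0}]' | grep -E "pos|ft"
python3 -m jog '[{"linear":[0,0,0.03],"roll":0},{"linear":[0,0,0],"roll":0},{"linear":[0,0,0],"roll":0}]' | grep -E "pos|ft"
python3 -m jog '[{"linear":[0,0,0.02],"roll":0},{"linear":[0,0,0],"roll":0},{"linear":[0,0,0],"roll":0}]' | grep -E "pos|ft"
```

```text
position: [0.5365, -0.286, 0.024]
ft_force: [-0.9, -0.5, -0.5]
position: [0.5366, -0.286, 0.0228]
ft_force: [-0.5, -0.3, -0.1]
position: [0.5367, -0.2861, 0.0223]
ft_force: [-1.0, 0.4, 3.0]
```

```bash
python3 -m jog '[{"linear":[0,0,0],"roll":0},{"linear":[0,0,0],"roll":0},{"linear":[0,0,0],"roll":0},{"linear":[0,0,0],"roll":0}]' 0.18 | grep grip
python3 -m jog '[{"linear":[0,0,-0.3],"roll":0},{"linear":[0,0,-0.8],"roll":0},{"linear":[0,0,-0.9],"roll":0},{"linear":[0,0,-0.9],"roll":0},{"linear":[0,0,-0.3],"roll":0},{"linear":[0,0,0],"roll":0},{"linear":[0,0,0],"roll":0}]' | head -2
python3 plan.py 0.386 0.345 0.15 95
```

```text
grip_width: 0.0504
gripper_force: 0.0
time_s: 21.87
position: [0.5366, -0.2859, 0.1501]
t 21.87 p [ 0.5366 -0.2859  0.1501] th 6.71 grip 0.0504 0.0 f [-0.8  0.4 -0.3] q [-39.  31.  72.   0.  77.  44.]
now-axes [-1.900e+00 -1.611e+01 -1.000e-02] after-turn axes [16.04 -2.37  0.  ] roll -17.66
```

```bash
python3 -m jog '[{"linear":[-0.12,-1,0],"roll":0},{"linear":[-0.12,-1,0],"roll":0},{"linear":[-0.12,-1,0],"roll":0},{"linear":[-0.12,-1,0],"roll":0},{"linear":[-0.12,-1,0],"roll":0},{"linear":[-0.12,-1,0],"roll":0},{"linear":[-0.12,-1,0],"roll":0},{"linear":[-0.12,-1,0],"roll":0},{"linear":[-0.12,-1,0],"roll":0},{"linear":[-0.12,-1,0],"roll":0},{"linear":[-0.12,-1,0],"roll":0},{"linear":[-0.12,-1,0],"roll":0}]' 0.5 | head -2
python3 -m jog '[{"linear":[-0.12,-1,0],"roll":0},{"linear":[-0.12,-1,0],"roll":0},{"linear":[-0.12,-1,0],"roll":0},{"linear":[-0.1,-1,0],"roll":0},{"linear":[0,-0.11,0],"roll":0},{"linear":[0,0,0],"roll":-1},{"linear":[0,0,0],"roll":-1},{"linear":[0,0,0],"roll":-1},{"linear":[0,0,0],"roll":-1},{"linear":[0,0,0],"roll":-1},{"linear":[0,0,0],"roll":-1},{"linear":[0,0,0],"roll":-1}]' | head -2
python3 -m jog '[{"linear":[0,0,0],"roll":-1},{"linear":[0,0,0],"roll":-1},{"linear":[0,0,0],"roll":-1},{"linear":[0,0,0],"roll":-1},{"linear":[0,0,0],"roll":-1},{"linear":[0,0,0],"roll":-1},{"linear":[0,0,0],"roll":-1},{"linear":[0,0,0],"roll":-1},{"linear":[0,0,0],"roll":-1},{"linear":[0,0,0],"roll":-1},{"linear":[0,0,0],"roll":-0.66},{"linear":[0,0,0],"roll":0}]' | head -2
python3 plan.py 0.386 0.345 0.003 95
```

```text
time_s: 22.87
position: [0.4217, 0.1856, 0.1486]
time_s: 23.87
position: [0.3853, 0.3445, 0.1483]
time_s: 24.87
position: [0.3854, 0.3445, 0.1484]
t 24.87 p [0.3854 0.3445 0.1484] th 95.11 grip 0.0639 0.0 f [ 0.1 -0.  -0.4] q [29. 23. 87. -0. 70. 24.]
now-axes [0.02 0.03 3.64] after-turn axes [0.01 0.02 3.64] roll 0.02
```

```bash
python3 -m jog '[{"linear":[0.02,0.03,0.6],"roll":0},{"linear":[0,0,0.9],"roll":0},{"linear":[0,0,0.9],"roll":0},{"linear":[0,0,0.9],"roll":0},{"linear":[0,0,0.35],"roll":0},{"linear":[0,0,0],"roll":0},{"linear":[0,0,0],"roll":0},{"linear":[0,0,0],"roll":0}]' | grep -E "pos|ft"
python3 -m jog '[{"linear":[0,0,0],"roll":0},{"linear":[0,0,0],"roll":0},{"linear":[0,0,0],"roll":0},{"linear":[0,0,0],"roll":0},{"linear":[0,0,0],"roll":0},{"linear":[0,0,0],"roll":0},{"linear":[0,0,0],"roll":0},{"linear":[0,0,0],"roll":0}]' -1 40 | grep -E "pos|ft|gri"
python3 -m jog '[{"linear":[0,0,-0.5],"roll":0},{"linear":[0,0,-1],"roll":0},{"linear":[0,0,-1],"roll":0},{"linear":[0,0,-1],"roll":0},{"linear":[0,0,-0.3],"roll":0},{"linear":[0,0,0],"roll":0},{"linear":[0,0,0],"roll":0}]' | grep -E "pos|gri"
python3 plan.py 0.5273 -0.2064 0.15 6.7
```

```text
position: [0.3875, 0.3462, 0.0048]
ft_force: [0.2, -0.1, 0.4]
position: [0.3874, 0.3462, 0.0052]
ft_force: [-0.4, -0.6, 6.8]
grip_width: 0.0289
gripper_force: 40.1
position: [0.3869, 0.3459, 0.1565]
grip_width: 0.0288
gripper_force: 39.7
t 26.78 p [0.3869 0.3459 0.1565] th 95.0 grip 0.0288 39.7 f [ 0.  -0.6 -0.9] q [29. 23. 86.  0. 71. 24.]
now-axes [-14.06   2.29   0.16] after-turn axes [ 1.88 14.12  0.16] roll 17.66
```

```bash
python3 -m jog '[{"linear":[0,0,0],"roll":1},{"linear":[0,0,0],"roll":1},{"linear":[0,0,0],"roll":1},{"linear":[0,0,0],"roll":1},{"linear":[0,0,0],"roll":1},{"linear":[0,0,0],"roll":1},{"linear":[0,0,0],"roll":1},{"linear":[0,0,0],"roll":1},{"linear":[0,0,0],"roll":1},{"linear":[0,0,0],"roll":1},{"linear":[0,0,0],"roll":1},{"linear":[0,0,0],"roll":1}]' | head -2
python3 -m jog '[{"linear":[0,0,0],"roll":1},{"linear":[0,0,0],"roll":1},{"linear":[0,0,0],"roll":1},{"linear":[0,0,0],"roll":1},{"linear":[0,0,0],"roll":1},{"linear":[0.13,0.66,0],"roll":0.66},{"linear":[0.13,1,0],"roll":0},{"linear":[0.13,1,0],"roll":0},{"linear":[0.13,1,0],"roll":0},{"linear":[0.13,1,0],"roll":0},{"linear":[0.13,1,0],"roll":0},{"linear":[0.13,1,0],"roll":0}]' | head -2
python3 -m jog '[{"linear":[0.14,1,0],"roll":0},{"linear":[0.14,1,0],"roll":0},{"linear":[0.14,1,0],"roll":0},{"linear":[0.13,1,0],"roll":0},{"linear":[0.13,1,0],"roll":0},{"linear":[0.13,1,0],"roll":0},{"linear":[0.13,1,0],"roll":0},{"linear":[0.03,0.45,0],"roll":0},{"linear":[0,0,0],"roll":0},{"linear":[0,0,0],"roll":0},{"linear":[0,0,0],"roll":0}]' |head -2
python3 plan.py 0.5273 -0.2064 0.017 6.7
```

```text
time_s: 27.78
position: [0.3863, 0.3456, 0.1542]
time_s: 28.78
position: [0.455, 0.0843, 0.1545]
time_s: 29.7
position: [0.5284, -0.2041, 0.1548]
t 29.7 p [ 0.5284 -0.2041  0.1548] th 6.73 grip 0.0291 39.7 f [-0.2 -0.4  0. ] q [-33.  27.  79.   0.  74.  50.]
now-axes [-0.03  0.06  3.45] after-turn axes [-0.03  0.05  3.45] roll 0.01
```

```bash
python3 -m jog '[{"linear":[-0.04,0.04,0.6],"roll":0},{"linear":[0,0,0.8],"roll":0},{"linear":[0,0,0.8],"roll":0},{"linear":[0,0,0.7],"roll":0},{"linear":[0,0,0.3],"roll":0},{"linear":[0,0,0.1],"roll":0},{"linear":[0,0,0],"roll":0},{"linear":[0,0,0],"roll":0},{"linear":[0,0,0],"roll":0}]' | grep -E "pos|ft"
python3 -m jog '[{"linear":[0,0,0.04],"roll":0},{"linear":[0,0,0],"roll":0},{"linear":[0,0,0],"roll":0}]' | grep -E "pos|ft"
python3 -m jog '[{"linear":[0,0,0.03],"roll":0},{"linear":[0,0,0],"roll":0},{"linear":[0,0,0],"roll":0}]' | grep -E "pos|ft"
```

```text
position: [0.5283, -0.2069, 0.0253]
ft_force: [-0.5, 0.1, -0.5]
position: [0.5278, -0.2071, 0.0229]
ft_force: [-0.0, -0.0, 0.1]
position: [0.5276, -0.207, 0.0212]
ft_force: [-0.8, 0.6, -0.7]
```

```bash
python3 -m jog '[{"linear":[0,0,0.05],"roll":0},{"linear":[0,0,0],"roll":0},{"linear":[0,0,0],"roll":0}]' | grep -E "pos|ft"
python3 -m jog '[{"linear":[0,0,0.03],"roll":0},{"linear":[0,0,0],"roll":0},{"linear":[0,0,0],"roll":0}]' | grep -E "pos|ft"
python3 -m jog '[{"linear":[0,0,0.02],"roll":0},{"linear":[0,0,0],"roll":0},{"linear":[0,0,0],"roll":0}]' | grep -E "pos|ft"
```

```text
position: [0.5276, -0.207, 0.0191]
ft_force: [-0.0, 0.0, -0.6]
position: [0.5277, -0.207, 0.018]
ft_force: [0.7, 0.3, 0.7]
position: [0.5277, -0.207, 0.0172]
ft_force: [-0.1, 0.7, 0.2]
```

```bash
python3 -m jog '[{"linear":[0,0,0.02],"roll":0},{"linear":[0,0,0],"roll":0},{"linear":[0,0,0],"roll":0}]' | grep -E "pos|ft"
python3 -m jog '[{"linear":[0,0,0],"roll":0},{"linear":[0,0,0],"roll":0},{"linear":[0,0,0],"roll":0},{"linear":[0,0,0],"roll":0}]' 0.1 | grep grip
python3 -m jog '[{"linear":[0,0,-0.3],"roll":0},{"linear":[0,0,-0.8],"roll":0},{"linear":[0,0,-0.9],"roll":0},{"linear":[0,0,-0.9],"roll":0},{"linear":[0,0,-0.4],"roll":0},{"linear":[0,0,0],"roll":0},{"linear":[0,0,0],"roll":0}]' | head -2
python3 plan.py 0.376 0.207 0.15 98.4
```

```text
position: [0.5277, -0.207, 0.0172]
ft_force: [-2.1, 1.3, 7.3]
grip_width: 0.0469
gripper_force: 0.0
time_s: 32.87
position: [0.5277, -0.207, 0.1487]
t 32.87 p [ 0.5277 -0.207   0.1487] th 6.71 grip 0.0469 0.0 f [-0.  -0.  -0.6] q [-33.  28.  79.   0.  73.  50.]
now-axes [ -2.56 -10.72  -0.04] after-turn axes [10.79 -2.24 -0.03] roll -18.34
```

```bash
python3 -m jog '[{"linear":[-0.24,-1,0],"roll":0},{"linear":[-0.24,-1,0],"roll":0},{"linear":[-0.24,-1,0],"roll":0},{"linear":[-0.24,-1,0],"roll":0},{"linear":[-0.24,-1,0],"roll":0},{"linear":[-0.24,-1,0],"roll":0},{"linear":[-0.24,-1,0],"roll":0},{"linear":[-0.24,-1,0],"roll":0},{"linear":[-0.24,-1,0],"roll":0},{"linear":[-0.24,-1,0],"roll":0},{"linear":[-0.16,-0.72,0],"roll":0},{"linear":[0,0,0],"roll":-1}]' 0.5 | head -2
python3 -m jog '[{"linear":[0,0,0],"roll":-1},{"linear":[0,0,0],"roll":-1},{"linear":[0,0,0],"roll":-1},{"linear":[0,0,0],"roll":-1},{"linear":[0,0,0],"roll":-1},{"linear":[0,0,0],"roll":-1},{"linear":[0,0,0],"roll":-1},{"linear":[0,0,0],"roll":-1},{"linear":[0,0,0],"roll":-1},{"linear":[0,0,0],"roll":-1},{"linear":[0,0,0],"roll":-1},{"linear":[0,0,0],"roll":-1}]' | head -2
python3 -m jog '[{"linear":[0,0,0],"roll":-1},{"linear":[0,0,0],"roll":-1},{"linear":[0,0,0],"roll":-1},{"linear":[0,0,0],"roll":-1},{"linear":[0,0,0],"roll":-1},{"linear":[0,0,0],"roll":-0.34},{"linear":[0,0,0],"roll":0}]' | head -2
python3 plan.py 0.376 0.207 -0.001 98.4
```

```text
time_s: 33.87
position: [0.3729, 0.2104, 0.1469]
time_s: 34.87
position: [0.3751, 0.2067, 0.1469]
time_s: 35.45
position: [0.3751, 0.2067, 0.147]
t 35.45 p [0.3751 0.2067 0.147 ] th 98.47 grip 0.064 0.0 f [ 0.1 -0.5  0.3] q [ 13.  15. 100.  -0.  65.   4.]
now-axes [0.01 0.04 3.7 ] after-turn axes [0.   0.02 3.7 ] roll 0.01
```

```bash
python3 -m jog '[{"linear":[0.01,0.03,0.6],"roll":0},{"linear":[0,0,0.9],"roll":0},{"linear":[0,0,0.9],"roll":0},{"linear":[0,0,0.9],"roll":0},{"linear":[0,0,0.4],"roll":0},{"linear":[0,0,0],"roll":0},{"linear":[0,0,0],"roll":0},{"linear":[0,0,0],"roll":0},{"linear":[0,0,0],"roll":0}]' | grep -E "pos|ft"
python3 -m jog '[{"linear":[0,0,0],"roll":0},{"linear":[0,0,0],"roll":0},{"linear":[0,0,0],"roll":0},{"linear":[0,0,0],"roll":0},{"linear":[0,0,0],"roll":0},{"linear":[0,0,0],"roll":0},{"linear":[0,0,0],"roll":0},{"linear":[0,0,0],"roll":0}]' -1 40 | grep -E "pos|ft|gri"
python3 -m jog '[{"linear":[0,0,-0.5],"roll":0},{"linear":[0,0,-1],"roll":0},{"linear":[0,0,-1],"roll":0},{"linear":[0,0,-1],"roll":0},{"linear":[0,0,-0.4],"roll":0},{"linear":[0,0,0],"roll":0},{"linear":[0,0,0],"roll":0}]' | grep -E "pos|gri"
python3 plan.py 0.518 -0.1275 0.15 6.7
```

```text
position: [0.3776, 0.2076, 0.0015]
ft_force: [0.1, 0.9, -0.8]
position: [0.3773, 0.2075, 0.0012]
ft_force: [-1.3, -0.6, 9.0]
grip_width: 0.0287
gripper_force: 39.2
position: [0.377, 0.2075, 0.1569]
grip_width: 0.0285
gripper_force: 40.3
t 37.45 p [0.377  0.2075 0.1569] th 98.41 grip 0.0285 40.3 f [-1.   0.7 -0.4] q [13. 14. 99.  0. 66.  5.]
now-axes [-8.8   2.26  0.17] after-turn axes [2.52 8.73 0.17] roll 18.34
```

```bash
python3 -m jog '[{"linear":[0,0,0],"roll":1},{"linear":[0,0,0],"roll":1},{"linear":[0,0,0],"roll":1},{"linear":[0,0,0],"roll":1},{"linear":[0,0,0],"roll":1},{"linear":[0,0,0],"roll":1},{"linear":[0,0,0],"roll":1},{"linear":[0,0,0],"roll":1},{"linear":[0,0,0],"roll":1},{"linear":[0,0,0],"roll":1},{"linear":[0,0,0],"roll":1},{"linear":[0,0,0],"roll":1}]' | head -2
python3 -m jog '[{"linear":[0,0,0],"roll":1},{"linear":[0,0,0],"roll":1},{"linear":[0,0,0],"roll":1},{"linear":[0,0,0],"roll":1},{"linear":[0,0,0],"roll":1},{"linear":[0,0,0],"roll":1},{"linear":[0.28,0.97,0],"roll":0.34},{"linear":[0.28,0.97,0],"roll":0},{"linear":[0.28,0.97,0],"roll":0},{"linear":[0.28,0.97,0],"roll":0},{"linear":[0.28,0.97,0],"roll":0},{"linear":[0.28,0.97,0],"roll":0}]' | head -2
python3 -m jog '[{"linear":[0.28,0.97,0],"roll":0},{"linear":[0.28,0.97,0],"roll":0},{"linear":[0.28,0.97,0],"roll":0},{"linear":[0,0,0],"roll":0},{"linear":[0,0,0],"roll":0},{"linear":[0,0,0],"roll":0}]' |head -2
python3 plan.py 0.518 -0.1275 0.013 6.7
```

```text
time_s: 38.45
position: [0.3762, 0.2072, 0.1547]
time_s: 39.45
position: [0.4716, -0.0173, 0.1547]
time_s: 39.95
position: [0.5182, -0.1266, 0.1547]
t 39.95 p [ 0.5182 -0.1266  0.1547] th 6.69 grip 0.0286 40.3 f [-0.8  1.2  0.1] q [-26.  24.  84.   0.  72.  57.]
now-axes [0.   0.03 3.54] after-turn axes [-0.01  0.02  3.54] roll -0.0
```

```bash
python3 -m jog '[{"linear":[0,0.02,0.6],"roll":0},{"linear":[0,0,0.8],"roll":0},{"linear":[0,0,0.8],"roll":0},{"linear":[0,0,0.7],"roll":0},{"linear":[0,0,0.3],"roll":0},{"linear":[0,0,0.15],"roll":0},{"linear":[0,0,0],"roll":0},{"linear":[0,0,0],"roll":0},{"linear":[0,0,0],"roll":0}]' | grep -E "pos|ft"
python3 -m jog '[{"linear":[0,0,0.05],"roll":0},{"linear":[0,0,0],"roll":0},{"linear":[0,0,0],"roll":0}]' | grep -E "pos|ft"
python3 -m jog '[{"linear":[0,0,0.05],"roll":0},{"linear":[0,0,0],"roll":0},{"linear":[0,0,0],"roll":0}]' | grep -E "pos|ft"
```

```text
position: [0.5196, -0.1277, 0.0235]
ft_force: [0.1, 0.8, 0.2]
position: [0.5192, -0.1279, 0.0208]
ft_force: [-0.2, -0.4, -0.4]
position: [0.5191, -0.1279, 0.0184]
ft_force: [0.1, 0.2, -0.3]
```

```bash
python3 -m jog '[{"linear":[0,0,0.03],"roll":0},{"linear":[0,0,0],"roll":0},{"linear":[0,0,0],"roll":0}]' | grep -E "pos|ft"
python3 -m jog '[{"linear":[0,0,0.02],"roll":0},{"linear":[0,0,0],"roll":0},{"linear":[0,0,0],"roll":0}]' | grep -E "pos|ft"
```

```text
position: [0.5191, -0.1279, 0.0172]
ft_force: [-0.7, 1.1, -0.4]
position: [0.5191, -0.1279, 0.0164]
ft_force: [-0.7, 0.3, -0.2]
```

```bash
python3 -m jog '[{"linear":[-0.02,0,0.05],"roll":0},{"linear":[0,0,0],"roll":0},{"linear":[0,0,0],"roll":0}]' | grep -E "pos|ft"
python3 -m jog '[{"linear":[0,0,0.02],"roll":0},{"linear":[0,0,0],"roll":0},{"linear":[0,0,0],"roll":0}]' | grep -E "pos|ft"
python3 -m jog '[{"linear":[0,0,0.02],"roll":0},{"linear":[0,0,0],"roll":0},{"linear":[0,0,0],"roll":0}]' | grep -E "pos|ft"
```

```text
position: [0.5182, -0.128, 0.0143]
ft_force: [0.5, 0.1, -0.2]
position: [0.5183, -0.128, 0.0136]
ft_force: [-0.0, -0.5, 0.2]
position: [0.5184, -0.128, 0.0133]
ft_force: [-1.3, 0.5, 4.7]
```

```bash
python3 -m jog '[{"linear":[0,0,0],"roll":0},{"linear":[0,0,0],"roll":0},{"linear":[0,0,0],"roll":0},{"linear":[0,0,0],"roll":0}]' 0.1 | grep grip
python3 -m jog '[{"linear":[0,0,-0.3],"roll":0},{"linear":[0,0,-0.8],"roll":0},{"linear":[0,0,-0.9],"roll":0},{"linear":[0,0,-0.9],"roll":0},{"linear":[0,0,-0.5],"roll":0},{"linear":[0,0,0],"roll":0},{"linear":[0,0,0],"roll":0}]' | head -2
python3 plan.py 0.619 0.342 0.15 87.8
```

```text
grip_width: 0.0474
gripper_force: 0.0
time_s: 43.37
position: [0.5185, -0.1281, 0.1495]
t 43.37 p [ 0.5185 -0.1281  0.1495] th 6.71 grip 0.0472 0.0 f [-0.6 -0.7 -0.9] q [-27.  24.  85.  -0.  71.  57.]
now-axes [  3.87 -11.38  -0.02] after-turn axes [ 1.184e+01  2.060e+00 -1.000e-02] roll -16.22
```

```bash
python3 -m jog '[{"linear":[0.33,-0.95,0],"roll":0},{"linear":[0.33,-0.95,0],"roll":0},{"linear":[0.33,-0.95,0],"roll":0},{"linear":[0.33,-0.95,0],"roll":0},{"linear":[0.33,-0.95,0],"roll":0},{"linear":[0.33,-0.95,0],"roll":0},{"linear":[0.33,-0.95,0],"roll":0},{"linear":[0.33,-0.95,0],"roll":0},{"linear":[0.33,-0.95,0],"roll":0},{"linear":[0.33,-0.95,0],"roll":0},{"linear":[0.33,-0.95,0],"roll":0},{"linear":[0.24,-0.93,0],"roll":0}]' 0.6 | head -2
python3 -m jog '[{"linear":[0,0,0],"roll":-1},{"linear":[0,0,0],"roll":-1},{"linear":[0,0,0],"roll":-1},{"linear":[0,0,0],"roll":-1},{"linear":[0,0,0],"roll":-1},{"linear":[0,0,0],"roll":-1},{"linear":[0,0,0],"roll":-1},{"linear":[0,0,0],"roll":-1},{"linear":[0,0,0],"roll":-1},{"linear":[0,0,0],"roll":-1},{"linear":[0,0,0],"roll":-1},{"linear":[0,0,0],"roll":-1}]' | head -2
python3 -m jog '[{"linear":[0,0,0],"roll":-1},{"linear":[0,0,0],"roll":-1},{"linear":[0,0,0],"roll":-1},{"linear":[0,0,0],"roll":-1},{"linear":[0,0,0],"roll":-0.22},{"linear":[0,0,0],"roll":0}]' | head -2
python3 plan.py 0.619 0.342 0.01 87.8
python3 - <<'E'
from h import *
for n in("top","side"): cv2.imwrite(f"pics/{n}3.png",optics.get_image(n)[:,:,::-1])
crop("pics/top3.png","pics/c7.png",325,165,480,245,5.1)
crop("pics/side3.png","pics/c8.png",270,150,390,240,6.6)
E
```

```text
time_s: 44.37
position: [0.6186, 0.3441, 0.1463]
time_s: 45.37
position: [0.6183, 0.3419, 0.1463]
time_s: 45.87
position: [0.6185, 0.342, 0.1471]
t 45.87 p [0.6185 0.342  0.1471] th 87.74 grip 0.0683 0.0 f [0.8 0.1 1.1] q [19. 41. 53.  0. 86. 22.]
now-axes [0.   0.02 3.43] after-turn axes [-0.    0.01  3.43] roll -0.01
```

View pics/c7.png

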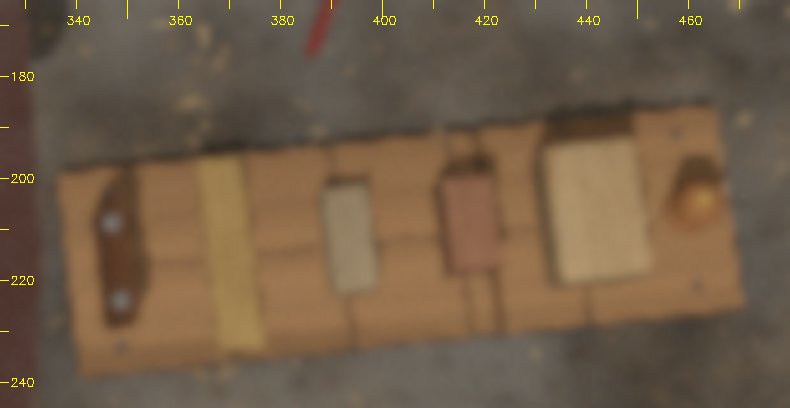

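View pics/c8.png

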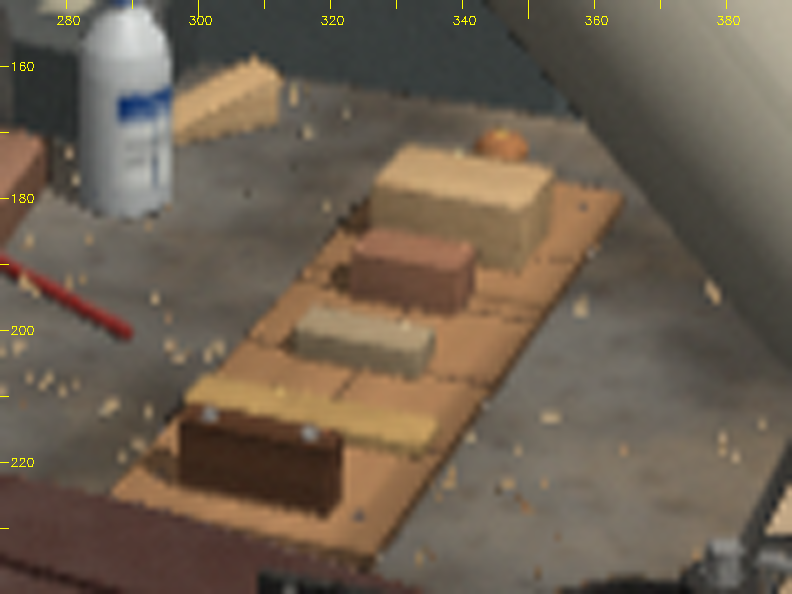

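```bash
cat > fit2.py <<'E'
from h import *
def T(l): return np.array(l)/5.1+[325,165]-.5
def S(l): return np.array(l)/6.6+[270,150]-.5
D=dict(
sled=(140,450,T([(57,170),(716,103),(746,305),(80,377)]),S([(112,493),(405,157),(625,190),(380,552)])),
e=(130,30,T([(197,157),(243,153),(265,345),(220,349)]),S([(187,398),(205,375),(438,420),(428,443)])),
b=(70,30,T([(322,185),(368,177),(377,286),(333,292)]),S([(297,330),(310,308),(435,328),(420,352)])),
f=(62,34,T([(442,175),(490,172),(498,266),(449,268)]),S([(350,253),(368,228),(475,243),(465,268)])),
d=(90,60,T([(548,142),(632,135),(650,270),(557,283)]),S([(375,180),(408,145),(553,165),(520,207)])))
for k,(w,l,t,s) in D.items():
    c=np.array([(w,l),(w,-l),(-w,-l),(-w,l)])/2000
    def P(p):
        a=p[3];R=np.array([[np.cos(a),-np.sin(a)],[np.sin(a),np.cos(a)]]); return np.c_[c@R.T+p[:2],np.full(4,p[2])]
    def r(p): return np.r_[(proj("top",P(p))-t)*1.5,(proj("side",P(p))-s)].ravel()
    q=least_squares(r,[.53,-.25,.02,.1],loss="soft_l1").x
    if k=="sled": s0=q
    a=s0[3]; R=np.array([[np.cos(a),-np.sin(a)],[np.sin(a),np.cos(a)]])
    print(k,q[:3].round(4),"yaw",np.degrees(q[3]).round(1),"in sled mm",((q[:2]-s0[:2])@R*1000).round(1),"dz",((q[2]-s0[2])*1000).round(1),"rms",np.sqrt(np.mean(r(q)**2)).round(2))
E
python3 fit2.py
```

```text
sled [ 0.5332 -0.2462  0.0109] yaw 6.7 in sled mm [0. 0.] dz 0.0 rms 0.35
e [ 0.5229 -0.131   0.0182] yaw 6.5 in sled mm [  3.2 115.6] dz 7.3 rms 0.35
b [ 0.5325 -0.2096  0.0266] yaw 5.7 in sled mm [ 3.6 36.4] dz 15.7 rms 0.53
f [ 0.5411 -0.2868  0.0403] yaw 4.7 in sled mm [  3.1 -41.2] dz 29.4 rms 0.51
d [ 0.5488 -0.3679  0.0514] yaw 5.2 in sled mm [   1.3 -122.7] dz 40.5 rms 0.62
```

```bash
python3 -m jog '[{"linear":[0,0.01,0.6],"roll":0},{"linear":[0,0,0.9],"roll":0},{"linear":[0,0,0.9],"roll":0},{"linear":[0,0,0.7],"roll":0},{"linear":[0,0,0.3],"roll":0},{"linear":[0,0,0],"roll":0},{"linear":[0,0,0],"roll":0},{"linear":[0,0,0],"roll":0},{"linear":[0,0,0],"roll":0}]' | grep -E "pos|ft"
python3 -m jog '[{"linear":[0,0,0],"roll":0},{"linear":[0,0,0],"roll":0},{"linear":[0,0,0],"roll":0},{"linear":[0,0,0],"roll":0},{"linear":[0,0,0],"roll":0},{"linear":[0,0,0],"roll":0},{"linear":[0,0,0],"roll":0},{"linear":[0,0,0],"roll":0}]' -1 40 | grep -E "pos|ft|gri"
python3 -m jog '[{"linear":[0,0,-0.5],"roll":0},{"linear":[0,0,-1],"roll":0},{"linear":[0,0,-1],"roll":0},{"linear":[0,0,-1],"roll":0},{"linear":[0,0,-0.2],"roll":0},{"linear":[0,0,0],"roll":0},{"linear":[0,0,0],"roll":0}]' | grep -E "pos|gri|ft"
python3 plan.py 0.5283 -0.2217 0.15 96.7
```

```text
position: [0.6203, 0.3425, 0.0152]
ft_force: [-0.3, 0.3, 0.1]
position: [0.6194, 0.3423, 0.0138]
ft_force: [-2.5, 0.2, 6.3]
grip_width: 0.0352
gripper_force: 42.3
position: [0.6188, 0.342, 0.1596]
ft_force: [-0.0, -0.3, -3.4]
grip_width: 0.0352
gripper_force: 41.4
t 47.97 p [0.6188 0.342  0.1596] th 87.8 grip 0.0352 41.4 f [-0.  -0.3 -3.4] q [19. 41. 52. -0. 87. 22.]
now-axes [-14.17  -1.72   0.25] after-turn axes [-13.73  -3.89   0.24] roll -1.78
```

```bash
python3 -m jog '[{"linear":[0,0,0],"roll":-0.9},{"linear":[0,0,0],"roll":-0.88},{"linear":[-0.92,-0.26,0],"roll":0},{"linear":[-0.92,-0.26,0],"roll":0},{"linear":[-0.92,-0.26,0],"roll":0},{"linear":[-0.92,-0.26,0],"roll":0},{"linear":[-0.92,-0.26,0],"roll":0},{"linear":[-0.92,-0.26,0],"roll":0},{"linear":[-0.92,-0.26,0],"roll":0},{"linear":[-0.92,-0.26,0],"roll":0},{"linear":[-0.92,-0.26,0],"roll":0},{"linear":[-0.92,-0.26,0],"roll":0}]' | head -2
python3 -m jog '[{"linear":[-0.92,-0.26,0],"roll":0},{"linear":[-0.92,-0.26,0],"roll":0},{"linear":[-0.92,-0.26,0],"roll":0},{"linear":[-0.92,-0.26,0],"roll":0},{"linear":[-0.8,-0.25,0],"roll":0},{"linear":[0,0,0],"roll":0},{"linear":[0,0,0],"roll":0},{"linear":[0,0,0],"roll":0}]' | head -2
python3 plan.py 0.5283 -0.2217 0.075 96.7
```

```text
time_s: 48.97
position: [0.5573, -0.0369, 0.1583]
time_s: 49.63
position: [0.528, -0.2187, 0.159]
t 49.63 p [ 0.528  -0.2187  0.159 ] th 96.7 grip 0.0353 41.4 f [-0.3  0.3 -1.8] q [-34.  27.  77.   0.  75. -41.]
now-axes [-0.08  0.01  2.1 ] after-turn axes [-0.08 -0.    2.1 ] roll -0.0
```

```bash
python3 -m jog '[{"linear":[-0.05,0,0.6],"roll":0},{"linear":[0,0,0.7],"roll":0},{"linear":[0,0,0.5],"roll":0},{"linear":[0,0,0.2],"roll":0},{"linear":[0,0,0],"roll":0},{"linear":[0,0,0],"roll":0},{"linear":[0,0,0],"roll":0},{"linear":[0,0,0],"roll":0}]' | grep -E "pos|ft"
python3 - <<'E'
from h import *
for n in("top","side"): cv2.imwrite(f"pics/{n}4.png",optics.get_image(n)[:,:,::-1])
crop("pics/top4.png","pics/a.png",325,165,480,245,5.0); crop("pics/side4.png","pics/b.png",280,130,435,240,3.0)
a,b=cv2.imread("pics/a.png"),cv2.imread("pics/b.png")
crop("pics/side4.png","pics/b.png",285,150,385,200+40,2.2*1.0)
b=cv2.imread("pics/b.png"); im=np.zeros((a.shape[0]+b.shape[0],max(a.shape[1],b.shape[1]),3),np.uint8); im[:a.shape[0],:a.shape[1]]=a; im[a.shape[0]:,:b.shape[1]]=b; cv2.imwrite("pics/c9.png",im); print(im.shape)
E
```

```text
position: [0.5295, -0.2215, 0.0822]
ft_force: [0.9, -0.2, -2.1]
(598, 775, 3)
```

View pics/c9.png

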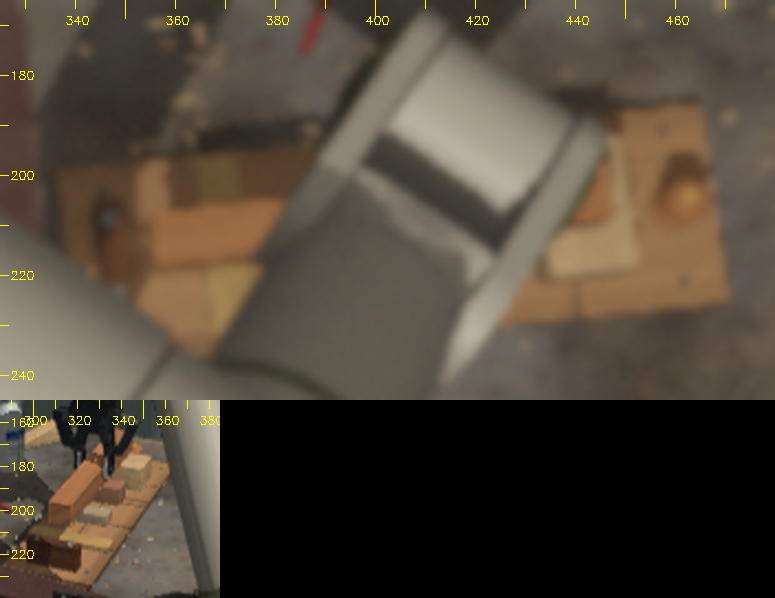

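```bash
python3 - <<'E'
from h import *
a=np.radians(6.7); R=np.array([[np.cos(a),-np.sin(a)],[np.sin(a),np.cos(a)]]); s0=np.array([.5332,-.2462])
for n,uv in dict(Lfar=(354.5,206.5),Lnear=(355.1,218.1),Rfar=(446,198.),Rnear=(447.,208.8)).items():
    for z in(.104,.100): print(n,z,((onz("top",uv,z)[:2]-s0)@R*1000).round(1),end=" ")
    print()
E
python3 plan.py
```

```text
Lfar 0.104 [ 18.7 173.7] Lfar 0.1 [ 19.4 173.3] 
Lnear 0.104 [-19.3 176.2] Lnear 0.1 [-18.7 175.8] 
Rfar 0.104 [  14.5 -124.9] Rfar 0.1 [  15.1 -126.1] 
Rnear 0.104 [ -21.1 -123.1] Rnear 0.1 [ -20.5 -124.4] 
t 50.4 p [ 0.5293 -0.2216  0.0818] th 96.71 grip 0.0354 41.3 f [ 0.7 -0.2 -2.4] q [-35.  33.  83.   0.  64. -41.]
```

```bash
python3 -m jog '[{"linear":[0,0,0.1],"roll":0},{"linear":[0,0,0.1],"roll":0},{"linear":[0,0,0.1],"roll":0},{"linear":[0,0,0],"roll":0},{"linear":[0,0,0],"roll":0}]' -1 20 | grep -E "pos|ft|gripper"
python3 -m jog '[{"linear":[0,0,0.05],"roll":0},{"linear":[0,0,0.05],"roll":0},{"linear":[0,0,0],"roll":0},{"linear":[0,0,0],"roll":0}]' | grep -E "pos|ft"
python3 -m jog '[{"linear":[0,0,0.05],"roll":0},{"linear":[0,0,0],"roll":0},{"linear":[0,0,0],"roll":0}]' | grep -E "pos|ft"
```

```text
position: [0.5287, -0.2214, 0.0684]
ft_force: [-0.0, 0.5, -1.8]
gripper_force: 41.3
position: [0.529, -0.2216, 0.0651]
ft_force: [-0.4, 0.2, 0.4]
position: [0.529, -0.2214, 0.063]
ft_force: [0.4, 2.3, 1.7]
```

```bash
python3 -m jog '[{"linear":[0,0,0.05],"roll":0},{"linear":[0,0,0.05],"roll":0},{"linear":[0,0,0],"roll":0},{"linear":[0,0,0],"roll":0}]' | grep -E "pos|ft|gripper"
python3 -m jog '[{"linear":[0,0,0.05],"roll":0},{"linear":[0,0,0.05],"roll":0},{"linear":[0,0,0],"roll":0},{"linear":[0,0,0],"roll":0}]' | grep -E "pos|ft"
```

```text
position: [0.5289, -0.2213, 0.0586]
ft_force: [0.7, 2.3, 0.8]
gripper_force: 41.9
position: [0.5289, -0.2215, 0.0547]
ft_force: [0.7, 2.6, 1.2]
```

```bash
python3 -m jog '[{"linear":[0,0,0.05],"roll":0},{"linear":[0,0,0],"roll":0},{"linear":[0,0,0],"roll":0}]' | grep -E "pos|ft"
python3 -m jog '[{"linear":[0,0,0.04],"roll":0},{"linear":[0,0,0],"roll":0},{"linear":[0,0,0],"roll":0}]' | grep -E "pos|ft"
python3 -m jog '[{"linear":[0,0,0.03],"roll":0},{"linear":[0,0,0],"roll":0},{"linear":[0,0,0],"roll":0}]' | grep -E "pos|ft"
```

```text
position: [0.5289, -0.2215, 0.0527]
ft_force: [0.0, 2.7, 1.1]
position: [0.5289, -0.2215, 0.0512]
ft_force: [-0.7, 2.6, 1.9]
position: [0.5289, -0.2215, 0.05]
ft_force: [0.1, 3.3, 2.9]
```

```bash
python3 -m jog '[{"linear":[0,0,0.03],"roll":0},{"linear":[0,0,0],"roll":0},{"linear":[0,0,0],"roll":0}]' | grep -E "pos|ft"
python3 -m jog '[{"linear":[0,0,0.02],"roll":0},{"linear":[0,0,0],"roll":0},{"linear":[0,0,0],"roll":0}]' | grep -E "pos|ft"
```

```text
position: [0.529, -0.2214, 0.0498]
ft_force: [-2.4, 4.9, 11.3]
position: [0.529, -0.2215, 0.0497]
ft_force: [-5.1, 4.9, 16.5]
```

```bash
python3 -m jog '[{"linear":[0,0,-0.03],"roll":0},{"linear":[0,0,0],"roll":0}]' | grep -E "pos|ft"
python3 -m jog '[{"linear":[0,0,0],"roll":0},{"linear":[0,0,0],"roll":0},{"linear":[0,0,0],"roll":0},{"linear":[0,0,0],"roll":0},{"linear":[0,0,0],"roll":0}]' 0.4 | grep -E "pos|ft|grip"
python3 -m jog '[{"linear":[0,0,-0.3],"roll":0},{"linear":[0,0,-0.7],"roll":0},{"linear":[0,0,-0.9],"roll":0},{"linear":[0,0,-0.9],"roll":0},{"linear":[0,0,-0.7],"roll":0},{"linear":[0.9,0,0],"roll":0},{"linear":[0.9,0,0],"roll":0},{"linear":[0.9,0,0],"roll":0},{"linear":[0.9,0,0],"roll":0},{"linear":[0.9,0,0],"roll":0},{"linear":[0.9,0,0],"roll":0},{"linear":[0.9,0,0],"roll":0}]' | head -2
python3 -m jog '[{"linear":[0.9,0,0],"roll":0},{"linear":[0.9,0,0],"roll":0},{"linear":[0.9,0,0],"roll":0},{"linear":[0.9,0,0],"roll":0},{"linear":[0,0,0],"roll":0},{"linear":[0,0,0],"roll":0},{"linear":[0,0,0],"roll":0}]' | head -2
python3 - <<'E'
from h import *
for n in("top","side"): cv2.imwrite(f"pics/{n}5.png",optics.get_image(n)[:,:,::-1])
crop("pics/top5.png","pics/c10.png",325,165,480,245,5.1)
crop("pics/side5.png","pics/c11.png",270,150,390,240,6.6)
E
```

```text
position: [0.529, -0.2215, 0.0498]
ft_force: [-0.9, 4.3, 9.4]
position: [0.5288, -0.2215, 0.049]
ft_force: [-0.5, -0.5, 0.4]
grip_width: 0.0597
gripper_force: 0.0
time_s: 54.9
position: [0.4989, 0.0304, 0.1893]
time_s: 55.48
position: [0.4826, 0.1716, 0.1891]
```

View pics/c10.png

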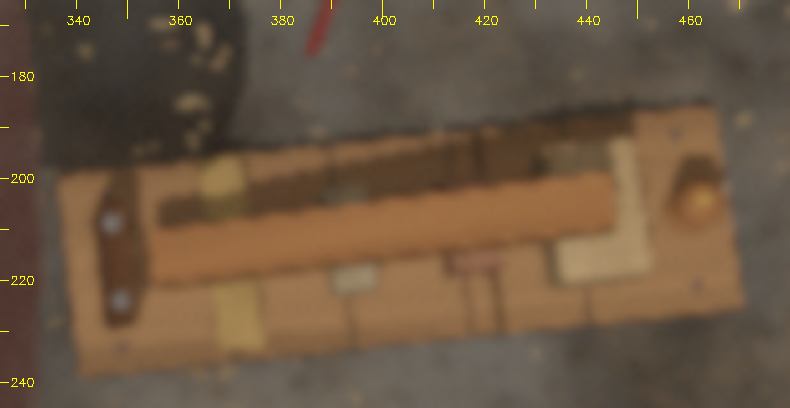

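View pics/c11.png

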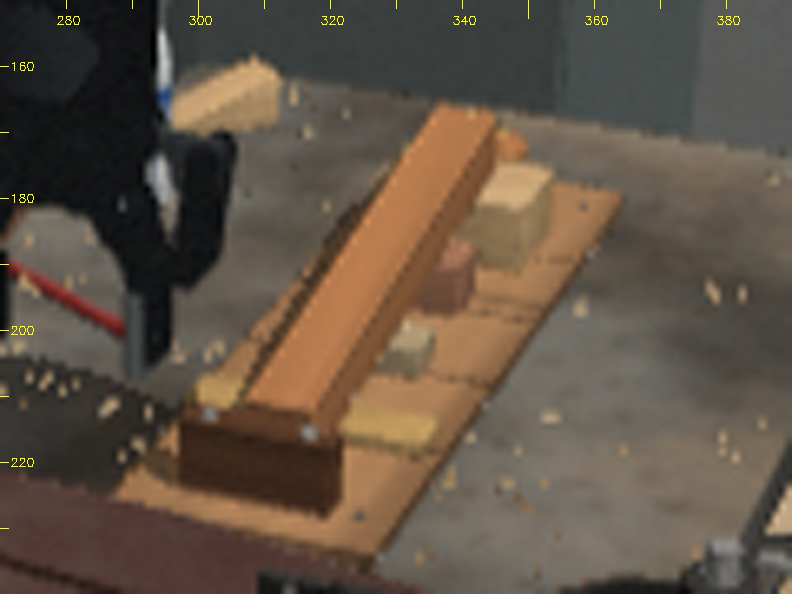

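The two crops show the leg blank resting on the packers. It slopes down to the stop block, with its low end at about (354, 216) and the block's edge at about (353, 216). The packers still sit on their stations, and the gripper is clear at the left.

```bash
python3 -c "
from rig import env
print(env.close_job())"
```

```text
the job is handed in; nothing more can be done
None
```

The job is handed in at about 56 s of the 133 s. The four packers lie on their stations within about 5 mm, thinnest at the stop block and thickest at the push knob. The leg blank rests on them, sloping down with its low end close to the block, and the gripper is clear.

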